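# Restock the jar crates, oldest at the front

### The job

Put away the delivery of spreads, one kind to a crate and the oldest at the front: in the strawberry jam crate (red ticket) and the nut spread crate (brown ticket), bring the old jar (blue dot on the lid) forward from the rear cell to the front cell, the one on your side with the ticket, then stand the new jar of the same kind (green dot) from the cardboard tray in the rear cell behind it. The mustard crate (yellow ticket) is sold out and empty, so its new jar goes in the front cell. Every jar ends upright, flat on the floor of its cell and let go; they are glass, so lower them in rather than drop or tip them, and leave the cup and the tall red-lidded jar where they stand.

Things in the scene. Friction and masses are not known exactly. Their poses are not given: they have to be found in the camera images.
- old_strawberry: Glass jar of pink strawberry jam, red screw lid, 65 mm across and 97 mm tall, a blue day-dot sticker (25 mm) in the middle of the flat lid. About 0.36 kg. Origin: centre of its underside, z up; it is round and any yaw will do. OLD stock: at the start it stands in the rear cell of its crate.
- new_strawberry: Glass jar of pink strawberry jam, red screw lid, 65 mm across and 97 mm tall, a green day-dot sticker (25 mm) in the middle of the flat lid. About 0.36 kg. Origin: centre of its underside, z up; it is round and any yaw will do. NEW: starts on the cardboard tray (220 x 220 mm, floor 4, rim 30 high) with the other new jars, 100 to 125 mm apart centre to centre, in any order.
- old_nut: Glass jar of tan nut spread, dark brown-black screw lid, 64 mm across and 99 mm tall, a blue day-dot sticker (25 mm) in the middle of the flat lid. About 0.42 kg. Origin: centre of its underside, z up; it is round and any yaw will do. OLD stock: at the start it stands in the rear cell of its crate.
- new_nut: Glass jar of tan nut spread, dark brown-black screw lid, 64 mm across and 99 mm tall, a green day-dot sticker (25 mm) in the middle of the flat lid. About 0.42 kg. Origin: centre of its underside, z up; it is round and any yaw will do. NEW: starts on the cardboard tray (220 x 220 mm, floor 4, rim 30 high) with the other new jars, 100 to 125 mm apart centre to centre, in any order.
- new_mustard: Glass jar of yellow mustard, yellow screw lid, 68 mm across and 112 mm tall, a green day-dot sticker (25 mm) in the middle of the flat lid. About 0.44 kg. Origin: centre of its underside, z up; it is round and any yaw will do. NEW: starts on the cardboard tray (220 x 220 mm, floor 4, rim 30 high) with the other new jars, 100 to 125 mm apart centre to centre, in any order.
- crate_red: Fixed slatted wooden strawberry jam crate, sloped red ticket on its front end, old red-lidded jar in its rear cell. 190 (x) x 100 (y) mm, rims 40 high, floor and walls 8 thick; two 84 x 84 mm cells, 6 mm divider 36 high. Origin: centre of underside; x axis from front (ticket, robot's side) to rear: front cell centre at x = -45 mm, rear at +45, y = 0; a jar stands in it at z = 8 mm.
- crate_brown: Fixed slatted wooden nut spread crate, sloped dark brown ticket on its front end, old dark-lidded jar in its rear cell. 190 (x) x 100 (y) mm, rims 40 high, floor and walls 8 thick; two 84 x 84 mm cells, 6 mm divider 36 high. Origin: centre of underside; x axis from front (ticket, robot's side) to rear: front cell centre at x = -45 mm, rear at +45, y = 0; a jar stands in it at z = 8 mm.
- crate_yellow: Fixed slatted wooden mustard crate, sloped yellow ticket on its front end, empty at the start. 190 (x) x 100 (y) mm, rims 40 high, floor and walls 8 thick; two 84 x 84 mm cells, 6 mm divider 36 high. Origin: centre of underside; x axis from front (ticket, robot's side) to rear: front cell centre at x = -45 mm, rear at +45, y = 0; a jar stands in it at z = 8 mm.
- cup: Bystander: green and white enamel cup, 64 x 89 mm, 48 mm tall, on the counter at the right front. Origin: centre of its underside with the handle counted in. Leave it alone.
- tall_jar: Bystander: taller storage jar with a red lid and a dull pink filling, no dot, 80 mm across, 145 mm tall, at the right rear. Origin: centre of its underside. It is no part of the delivery; leave it alone.
Not all that is in view belongs to the job. What is shaped like the new_nut but orange or purple is not meant.

How it is judged:
At the end, for the whole second after the job is handed in: Red and brown crates: old jar in the front cell, new jar of that kind in the rear cell; yellow crate: mustard in the front cell. Each jar within 13 mm of its cell's centre along both crate axes, upright within 5 degrees, underside within 5 mm of the floor, at rest (x of old_strawberry in the frame of crate_red between -0.058 and -0.032 m and y of old_strawberry in the frame of crate_red between -0.013 and 0.013 m and z of each of old_strawberry, new_strawberry in the frame of crate_red below 0.013 m and angle between each of old_strawberry, new_strawberry, old_nut, new_nut, new_mustard's own z axis and vertical below 0.09 rad and linear speed of each of old_strawberry, new_strawberry, old_nut, new_nut, new_mustard below 0.02 m/s and angular speed of each of old_strawberry, new_strawberry, old_nut, new_nut, new_mustard below 0.2 rad/s and x of new_strawberry in the frame of crate_red between 0.032 and 0.058 m and y of new_strawberry in the frame of crate_red between -0.013 and 0.013 m and x of old_nut in the frame of crate_brown between -0.058 and -0.032 m and y of old_nut in the frame of crate_brown between -0.013 and 0.013 m and z of each of old_nut, new_nut in the frame of crate_brown below 0.013 m and x of new_nut in the frame of crate_brown between 0.032 and 0.058 m and y of new_nut in the frame of crate_brown between -0.013 and 0.013 m and x of new_mustard in the frame of crate_yellow between -0.058 and -0.032 m and y of new_mustard in the frame of crate_yellow between -0.013 and 0.013 m and z of new_mustard in the frame of crate_yellow below 0.013 m); the robot touches nothing.
It fails at once if a jar is dropped or thrown: it moves faster than 0.7 m/s while the fingers do not hold it (a fall of about 25 mm) ((linear speed of old_strawberry above 0.7 m/s and contact force between the fingers and old_strawberry below 0.3 N) or (linear speed of new_strawberry above 0.7 m/s and contact force between the fingers and new_strawberry below 0.3 N) or (linear speed of old_nut above 0.7 m/s and contact force between the fingers and old_nut below 0.3 N) or (linear speed of new_nut above 0.7 m/s and contact force between the fingers and new_nut below 0.3 N) or (linear speed of new_mustard above 0.7 m/s and contact force between the fingers and new_mustard below 0.3 N)).
It fails at once if a jar is tipped by more than 40 degrees (angle between any of old_strawberry, new_strawberry, old_nut, new_nut, new_mustard's own z axis and vertical above 0.7 rad).
It fails at once if the cup is moved by more than 20 mm (distance of cup from where it was at the start of the episode above 0.02 m).
It fails at once if the tall red-lidded jar is moved by more than 20 mm (distance of tall_jar from where it was at the start of the episode above 0.02 m).
It also fails if it takes over 104 s, if anything falls off the work surface, if the arm or the gripper's body presses on something with over 40 N, if the wrist force passes 120 N, or if a joint passes its speed limit or range.

### The arm

A 6-joint arm with a two-finger parallel gripper is mounted at the origin on a cart in front of the work surface, level with it; the furniture and walls round the work are solid. World frame = base frame: x ahead of the robot, y to its left, z up, the work surface at z = 0. Lengths are in m, angles in rad, forces in N, time in s.
With the tool pointing down it reaches from about 0.35 to 0.775 m from the base axis. Payload 7.3 kg.
Tool frame: the origin (TCP) lies at the very end of the fingers, on their centre line; the grasp point (between the pads) lies 19 mm behind it; z points along the fingers, y is the line along which they close (so a half turn about z gives the same grasp; the last joint's range is limited). The gripper opens to 92 mm and grips with 3 to 60 N. Pads are 19 mm wide; open, the fingers measure 130 mm over their backs; the gripper's body (75 mm by 190 mm) begins 47 mm behind the grasp point.
Start: joints at [-1.467, 0.342, 1.524, -0, 1.275, -0.146], TCP at [0.13, -0.509, 0.206] pointing down, gripper open.
Joint ranges: [-2.53, 2.53], [-0.77, 2.02], [0.04, 2.7], [-1, 4.14], [0.28, 2.66], [-3.11, 3.11]. Speed limits (rad/s): [2.57, 2.57, 3.14, 3.14, 3.14, 3.14].

### API

Orientations are given as [roll, pitch, yaw] about the fixed x, y, z axes, in that order (R = Rz(yaw) Ry(pitch) Rx(roll)).
In Python, from cell import observe, read_camera, get_calibration, hand_in, search_frame gives the robot as it stands.
- The arm moves only by the tool step_arm, never from a script. Its argument "commands" is a list of rows, each an object with "translation": the shift along the tool's x, y, z in mm, a list of three; "roll": the turn about the tool's z in rad. In form: [{"translation": [x, y, z], "roll": roll}, ...]. A call has 1 to 20 rows; each row shifts and turns the commanded pose from where the row before left it, along the tool's axes as they then stand; what a row does not reach is not made up. A row lasts 1/12 s, in which the tool goes at most 41.7 mm and 7.16 degrees, less where a joint would pass 70% of its speed; a pose out of reach is approached as far as the arm can. A call is refused whole if a number of a shift passes 41.7 or a number of a turn 0.125, either way. A call with a gripper value outside its range is refused whole. "fingers" is the opening, from 0 (shut) to 1 (fully open), set as the call begins (left out, the last holds). The fingers move at their own pace and stop on an object; "grip_force" is the grip in N (left out, the last holds). Time passes only in rows, so rows that do not move let the fingers close. It gives the time, the measured TCP pose, the force, the opening and the grip force at its end, in the units of the state.
- observe(): the state, without advancing time (a new reading comes with each control period).
- read_camera(name): name is "scene" or "top"; returns the picture (420x560x3 uint8, red, green, blue); there is no depth.
- get_calibration(name): a dict with "camera_matrix" (3x3 intrinsics, pixels), "world_from_camera" (4x4, takes a point from camera to world coordinates). Camera axes: x right, y up, looking along -z (the intrinsics and any distortion apply to the point x, -y, -z); pixel columns grow to the right and rows downward; lengths in m; the calibration is good to about 2 mm. A picture is of the moment at which its call begins. get_calibration takes no time and is no camera call.
- hand_in(): hands the job in; it is judged then, once.
Trained networks look in the newest picture that a camera, given by its name, has taken for a name from the list of things; names that differ only in an ending like _2 or _b are one class to them, and where a whole thing is asked for, a point or a joint stands for the part that bears it (a point fixed in the world has none). Each returns a list of dicts, best first, with "confidence" (0 to 1); they miss things now and then, are a little off and sometimes report something else, mostly with a low value. They report only what shows in the picture. A call takes as long as a camera call. They do not tell look-alikes from the thing itself.
- search_frame(camera, name): "at" ([x, y, z] in m, in world coordinates, good to about 4 mm: the middle of the surface that is visible of it).
The state is a dict: "time": time; "qpos": joint angles; "qvel": joint speeds; "joint_efforts": joint torques, N m; "tool_pos": TCP position; "tool_rot": TCP orientation; "contact_force": force on the tool from outside, world axes, zero at the start; "torque": the same for the moment, N m; "opening": finger opening in m; "grip_force": force on a finger pad.
Only numpy, scipy, OpenCV 4.12 (cv2) and the standard library are available. Lean on these libraries where they do the work, as an engineer would, in place of code of your own. Each camera call takes 0.05 s, during which the arm holds its last target. There are 200 camera calls.

## Working session

There is one attempt and no reset: what is moved stays moved. The work goes in short steps, Python scripts to look and compute and a tool call to move; the robot and the scene stay as the last step left them, time stands still between calls to the robot, and variables do not carry over. Pictures are saved under pics/ and viewed, at most 14 in all, crops included, and the job is handed in when it is done.

Besides the shell and the picture viewer there is one more tool, called after "Call:" as name(argument=value, ...), one argument or row to a line, values as JSON. step_arm: Moves the arm, as the interface text tells. Its arguments: {"type":"object","properties":{"commands":{"type":"array"},"fingers":{"type":"number"},"grip_force":{"type":"number"}},"required":["commands"]}

```bash
mkdir -p pics; python3 - <<'E'
from cell import *
import cv2,numpy as np
for c in("top","scene"):
    cv2.imwrite(f"pics/{c}0.png",read_camera(c)[:,:,::-1])
    k=get_calibration(c);print(c,np.round(k["camera_matrix"],1).tolist(),np.round(k["world_from_camera"],3).tolist())
for n in["old_strawberry","new_strawberry","old_nut","new_nut","new_mustard","crate_red","crate_brown","crate_yellow","cup","tall_jar"]:
    for c in ("top",):
        print(n,c,[(round(d["confidence"],2),np.round(d["at"],3).tolist()) for d in search_frame(c,n)[:4]])
s=observe();print(s["time"],s["tool_pos"],s["tool_rot"])
E
```

```text
top [[540.9, 0.0, 275.9], [0.0, 540.9, 198.5], [0.0, 0.0, 1.0]] [[0.023, 0.987, -0.159, 0.335], [-1.0, 0.025, 0.013, -0.038], [0.017, 0.159, 0.987, 1.763], [0.0, 0.0, 0.0, 1.0]]
scene [[392.6, 0.0, 281.2], [0.0, 392.6, 206.0], [0.0, 0.0, 1.0]] [[-0.505, 0.427, -0.75, -0.383], [-0.863, -0.258, 0.434, 0.517], [-0.008, 0.867, 0.499, 0.679], [0.0, 0.0, 0.0, 1.0]]
old_strawberry top [(0.58, [0.523, 0.333, 0.108])]
new_strawberry top [(0.74, [0.537, -0.166, 0.099])]
old_nut top [(0.96, [0.545, 0.043, 0.108])]
new_nut top [(0.75, [0.479, -0.375, 0.099]), (0.73, [0.428, -0.148, 0.103]), (0.65, [0.802, -0.148, 0.095]), (0.36, [0.534, -0.169, 0.103])]
new_mustard top [(0.64, [0.443, -0.25, 0.114])]
crate_red top [(0.84, [0.46, 0.338, 0.01])]
crate_brown top [(0.76, [0.473, 0.046, 0.007])]
crate_yellow top [(0.61, [0.534, 0.209, 0.011])]
cup top [(0.64, [0.384, -0.449, 0.019])]
tall_jar top [(0.93, [0.667, -0.275, 0.146])]
0.6 [ 0.12980462 -0.50869391  0.20573261] [ 3.14153377e+00 -7.74375211e-06  2.49807282e-01]
```

View pics/top0.png

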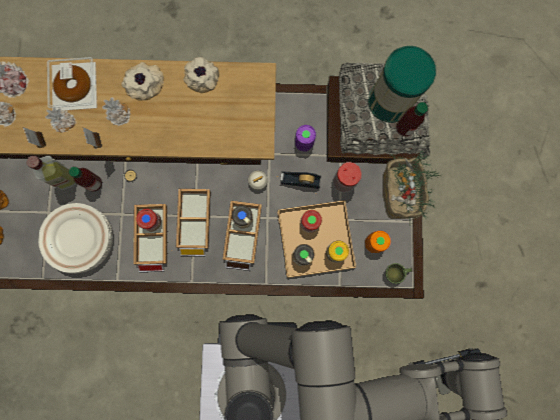

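View pics/scene0.png

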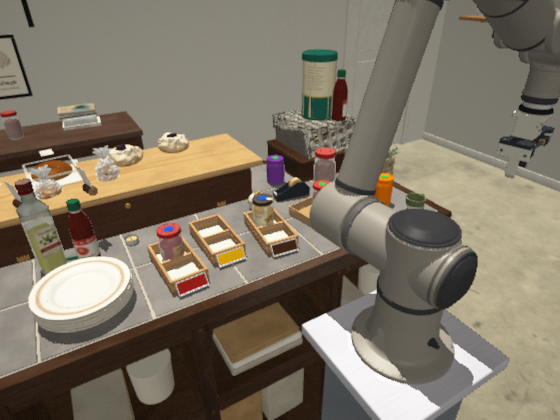

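The top view shows the red crate at (150,235), yellow at (193,222) and brown at (241,233), with old jars at (148,219) and (241,215). The tray jars are strawberry (311,220), nut (303,255) and mustard (338,252); the purple (305,137) and orange (378,241) jars are decoys. Next I'll zoom in to measure dots and crate rims.

```bash
cat >h.py <<'E'
from cell import *
import cv2,numpy as np
def px2w(c,u,v,z):
    k=get_calibration(c);K=np.array(k["camera_matrix"]);T=np.array(k["world_from_camera"])
    d=T[:3,:3]@(np.array([1,-1,-1])*(np.linalg.inv(K)@[u,v,1]));o=T[:3,3]
    return o+d*(z-o[2])/d[2]
E
python3 - <<'E'
from h import *
im=cv2.imread("pics/top0.png")
a=cv2.resize(im[182:277,125:268],None,fx=5.5,fy=5.5,interpolation=cv2.INTER_CUBIC)
cv2.imwrite("pics/crates.png",a)
hsv=cv2.cvtColor(im,cv2.COLOR_BGR2HSV)
for nm,lo,hi in(("blue",(100,120,80),(130,255,255)),("green",(45,120,80),(80,255,255))):
    m=cv2.inRange(hsv,lo,hi)
    n,l,st,ce=cv2.connectedComponentsWithStats(m)
    for i in range(1,n):
        if st[i,4]>15:
            u,v=ce[i]
            if 180<v<280 or 120<v<150: print(nm,st[i].tolist(),ce[i].round(1),[px2w("top",u,v,z).round(4).tolist() for z in(.105,.107,.101,.103,.116)])
E
```

```text
blue [238, 211, 9, 9, 56] [241.5 214.7] [[0.5493, 0.0448, 0.105], [0.5491, 0.0447, 0.107], [0.5498, 0.045, 0.101], [0.5496, 0.0449, 0.103], [0.5479, 0.0442, 0.116]]
blue [142, 215, 8, 8, 49] [145.4 218.3] [[0.5306, 0.3392, 0.105], [0.5304, 0.3387, 0.107], [0.5311, 0.3401, 0.101], [0.5309, 0.3396, 0.103], [0.5293, 0.3367, 0.116]]
green [302, 131, 7, 7, 37] [305.5 133.9] [[0.8124, -0.1493, 0.105], [0.8118, -0.1492, 0.107], [0.8135, -0.1496, 0.101], [0.8129, -0.1495, 0.103], [0.8092, -0.1486, 0.116]]
green [308, 216, 8, 8, 49] [311.5 219.4] [[0.5402, -0.1717, 0.105], [0.54, -0.1715, 0.107], [0.5407, -0.172, 0.101], [0.5405, -0.1718, 0.103], [0.5389, -0.1708, 0.116]]
green [377, 237, 7, 8, 43] [380.1 240.4] [[0.4804, -0.3837, 0.105], [0.4802, -0.3833, 0.107], [0.4808, -0.3845, 0.101], [0.4806, -0.3841, 0.103], [0.4794, -0.3814, 0.116]]
green [336, 247, 7, 8, 45] [338.7 250.4] [[0.4466, -0.2563, 0.105], [0.4464, -0.2561, 0.107], [0.4468, -0.2568, 0.101], [0.4467, -0.2566, 0.103], [0.4458, -0.2549, 0.116]]
green [300, 250, 9, 9, 52] [303.7 253.8] [[0.4336, -0.1492, 0.105], [0.4335, -0.1491, 0.107], [0.4338, -0.1495, 0.101], [0.4337, -0.1493, 0.103], [0.4329, -0.1485, 0.116]]
```

View pics/crates.png

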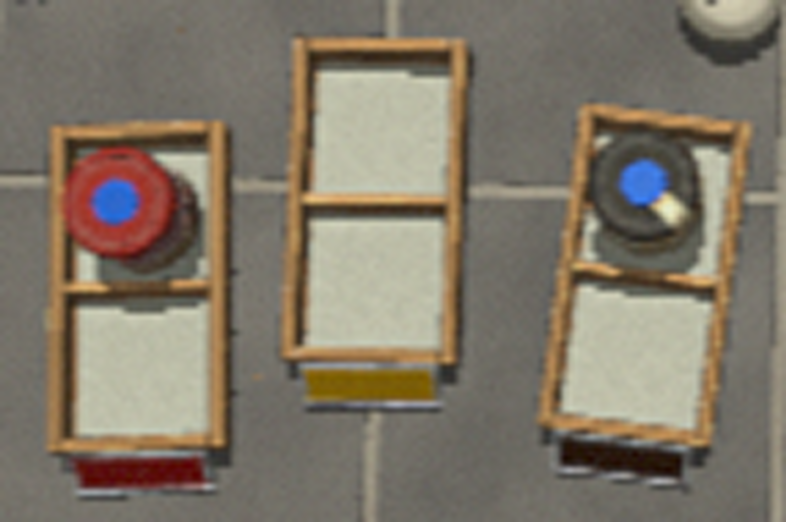

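The crop gives clear rim corners for all three crates. I'll turn them into crate poses and cell targets.

```bash
python3 - <<'E'
from h import *
C={"red":[(51,127),(228,122),(224,447),(49,451)],"yel":[(295,39),(467,41),(454,362),(284,359)],"bro":[(584,105),(750,125),(710,445),(540,427)]}
mod=np.array([(.095,.05),(.095,-.05),(-.095,-.05),(-.095,.05)])
for n,c in C.items():
    w=np.array([px2w("top",(x+.5)/5.5-.5+125,(y+.5)/5.5-.5+182,.04)[:2] for x,y in c])
    o=w.mean(0);H=mod.T@(w-o);th=np.arctan2(H[0,1]-H[1,0],H[0,0]+H[1,1])
    R=np.array([[np.cos(th),-np.sin(th)],[np.sin(th),np.cos(th)]])
    print(n,o.round(4),"yaw",th.round(3),"front",(o+R@[-.045,0]).round(4),"rear",(o+R@[.045,0]).round(4),"res mm",((w-o-mod@R.T)*1e3).round(1).tolist())
E
```

```text
red [0.4902 0.3375] yaw 0.051 front [0.4453 0.3352] rear [0.5351 0.3398] res mm [[-1.2, 1.3], [-0.7, -1.4], [0.7, 0.1], [1.1, -0.0]]
yel [0.5439 0.2032] yaw 0.01 front [0.4989 0.2028] rear [0.5889 0.2037] res mm [[-1.3, 0.3], [-0.9, -0.4], [0.9, 1.1], [1.3, -1.1]]
bro [0.504  0.0443] yaw -0.095 front [0.4592 0.0486] rear [0.5488 0.04  ] res mm [[-1.0, -1.1], [-0.8, 1.0], [1.7, 0.9], [0.2, -0.7]]
```

```bash
cat >>h.py <<'E'
def plan(*wps):
    """waypoints (x,y,z,yaw): turn rows, then xy/z shift rows in tool axes"""
    s=observe();p=np.array(s["tool_pos"]);yaw=s["tool_rot"][2]
    print("t",round(s["time"],2),"pos",p.round(4),"yaw",round(yaw,3),"open",round(s["opening"],4),"grip",round(s["grip_force"],1),"F",np.round(s["contact_force"],1))
    for x,y,z,w in wps:
        d=yaw-w
        if abs(d)>.004: n=int(np.ceil(abs(d)/.12));print(f"  turn {n} x {d/n:.4f}")
        yaw=w;e=(np.array([x,y,z])-p)*1e3;p=np.array([x,y,z])
        c,s_=np.cos(w),np.sin(w)
        t=np.array([c*e[0]+s_*e[1],s_*e[0]-c*e[1],-e[2]])
        n=max(1,int(np.ceil(np.abs(t).max()/38)));print(f"  shift {n} x {(t/n).round(1).tolist()}  total {t.round(1).tolist()}")
E
python3 -c "
from h import *
plan((.4458,-.2549,.206,.55),(.4458,-.2549,.062,.55))"
```

```text
t 0.6 pos [ 0.1298 -0.5087  0.2057] yaw 0.25 open 0.0919 grip 0.0 F [ 0.4  0.2 -0.6]
  turn 3 x -0.1001
  shift 11 x [36.5, -4.7, -0.0]  total [402.0, -51.2, -0.3]
  shift 4 x [0.0, 0.0, 36.0]  total [0.0, 0.0, 144.0]
```

Call:
step_arm(
  commands=[
    {"translation": [0, 0, 0], "roll": -0.1},
    {"translation": [0, 0, 0], "roll": -0.1},
    {"translation": [0, 0, 0], "roll": -0.1},
    {"translation": [36.5, -4.7, 0], "roll": 0},
    {"translation": [36.5, -4.7, 0], "roll": 0},
    {"translation": [36.5, -4.7, 0], "roll": 0},
    {"translation": [36.5, -4.7, 0], "roll": 0},
    {"translation": [36.5, -4.7, 0], "roll": 0},
    {"translation": [36.5, -4.7, 0], "roll": 0},
    {"translation": [36.5, -4.7, 0], "roll": 0},
    {"translation": [36.5, -4.7, 0], "roll": 0},
    {"translation": [36.5, -4.7, 0], "roll": 0},
    {"translation": [36.5, -4.7, 0], "roll": 0},
    {"translation": [36.5, -4.7, 0], "roll": 0},
    {"translation": [0, 0, 10], "roll": 0},
    {"translation": [0, 0, 10], "roll": 0},
    {"translation": [0, 0, 0], "roll": 0},
  ],
  fingers=1,
  grip_force=25,
)

```text
time: 2.02
tool_pos: [0.4438, -0.2541, 0.1834]
tool_rot: [-3.138, 0.002, 0.551]
contact_force: [-0.8, 1.0, -0.0]
opening: 0.0916
grip_force: 0.0
```

```bash
python3 -c "
from h import *
plan((.4458,-.2549,.062,.55))
for c in('top','scene'): cv2.imwrite(f'pics/{c}1.png',read_camera(c)[:,:,::-1])
im=cv2.imread('pics/top1.png');cv2.imwrite('pics/t1.png',cv2.resize(im[170:300,260:420],None,fx=4.5,fy=4.5,interpolation=2))
"
```

```text
t 2.02 pos [ 0.4438 -0.2541  0.1834] yaw 0.551 open 0.0916 grip 0.0 F [-0.8  1.  -0. ]
  shift 4 x [0.3, 0.4, 30.4]  total [1.3, 1.7, 121.4]
```

View pics/t1.png

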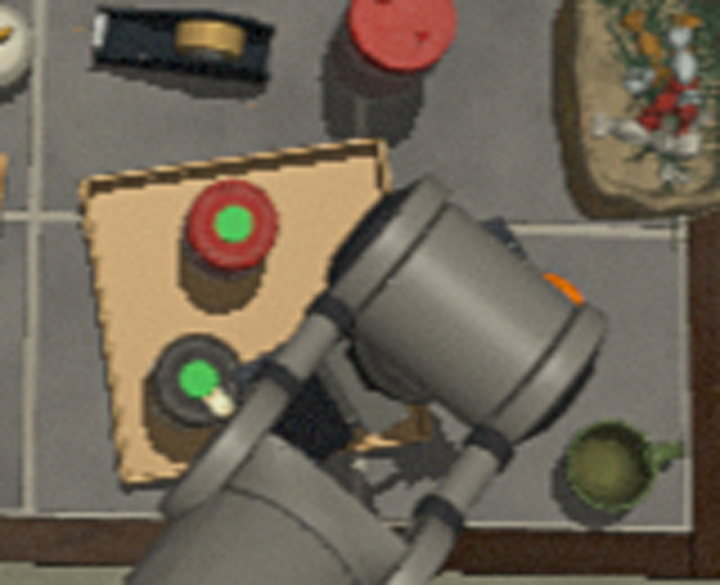

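The gripper is over the mustard; the strawberry (232,222) and nut (198,380) crop dots are clear of it. Descending.

Call:
step_arm(
  commands=[
    {"translation": [0.8, 1, 30], "roll": 0},
    {"translation": [0, 0, 30], "roll": 0},
    {"translation": [0, 0, 30], "roll": 0},
    {"translation": [0, 0, 20], "roll": 0},
    {"translation": [0, 0, 11], "roll": 0},
    {"translation": [0, 0, 0], "roll": 0},
    {"translation": [0, 0, 0], "roll": 0},
  ],
)

```text
time: 2.7
tool_pos: [0.4458, -0.2563, 0.0649]
tool_rot: [-3.141, 0.0, 0.548]
contact_force: [1.3, 0.4, -0.1]
opening: 0.0919
grip_force: 0.0
```

Call:
step_arm(
  commands=[
    {"translation": [0, 0, 0], "roll": 0},
    {"translation": [0, 0, 0], "roll": 0},
    {"translation": [0, 0, 0], "roll": 0},
    {"translation": [0, 0, 0], "roll": 0},
    {"translation": [0, 0, 0], "roll": 0},
    {"translation": [0, 0, 0], "roll": 0},
    {"translation": [0, 0, 0], "roll": 0},
    {"translation": [0, 0, 0], "roll": 0},
  ],
  fingers=0,
)

```text
time: 3.37
tool_pos: [0.4464, -0.2551, 0.0652]
tool_rot: [3.141, -0.0, 0.55]
contact_force: [-1.3, 2.6, 6.5]
opening: 0.0629
grip_force: 24.8
```

```bash
python3 -c "
from h import *
plan((.4458,-.2549,.23,.55),(.4989,.2028,.23,.01),(.4989,.2028,.068,.01))
"
```

```text
t 3.37 pos [ 0.4464 -0.2551  0.0652] yaw 0.55 open 0.0629 grip 24.8 F [-1.3  2.6  6.5]
  shift 5 x [-0.1, -0.1, -33.0]  total [-0.4, -0.5, -164.8]
  turn 5 x 0.1080
  shift 13 x [4.4, -35.2, -0.0]  total [57.7, -457.1, -0.0]
  shift 5 x [0.0, 0.0, 32.4]  total [0.0, 0.0, 162.0]
```

Call:
step_arm(
  commands=[
    {"translation": [0, 0, -10], "roll": 0},
    {"translation": [0, 0, -20], "roll": 0.09},
    {"translation": [0, 0, -35], "roll": 0.09},
    {"translation": [0, 0, -35], "roll": 0.09},
    {"translation": [0, 0, -35], "roll": 0.09},
    {"translation": [0, 0, -30], "roll": 0.09},
    {"translation": [0, 0, 0], "roll": 0.09},
    {"translation": [2, -16, 0], "roll": 0},
    {"translation": [4, -32, 0], "roll": 0},
    {"translation": [4.4, -36, 0], "roll": 0},
    {"translation": [4.4, -36, 0], "roll": 0},
    {"translation": [4.4, -36, 0], "roll": 0},
    {"translation": [4.4, -36, 0], "roll": 0},
    {"translation": [4.4, -36, 0], "roll": 0},
    {"translation": [4.4, -36, 0], "roll": 0},
    {"translation": [4.4, -36, 0], "roll": 0},
    {"translation": [4.4, -36, 0], "roll": 0},
    {"translation": [4.4, -36, 0], "roll": 0},
    {"translation": [4, -35, 0], "roll": 0},
    {"translation": [4, -33, 0], "roll": 0},
  ],
  grip_force=40,
)

```text
time: 5.03
tool_pos: [0.4951, 0.1872, 0.2297]
tool_rot: [3.141, 0.001, 0.01]
contact_force: [0.2, 0.5, -3.3]
opening: 0.0628
grip_force: 39.3
```

Call:
step_arm(
  commands=[
    {"translation": [2.4, -17, 0], "roll": 0},
    {"translation": [0, 0, 0], "roll": 0},
    {"translation": [0, 0, 0], "roll": 0},
  ],
)

```text
time: 5.28
tool_pos: [0.4973, 0.2029, 0.2292]
tool_rot: [3.141, 0.001, 0.012]
contact_force: [-0.3, 0.1, -4.2]
opening: 0.063
grip_force: 39.3
```

```bash
python3 -c "
from h import *
plan((.4989,.2028,.070,.01))
im=read_camera('top')[:,:,::-1];sc=read_camera('scene')[:,:,::-1]
a=cv2.resize(im[170:300,110:290],None,fx=4,fy=4,interpolation=2)
cv2.imwrite('pics/t2.png',a);cv2.imwrite('pics/s2.png',sc)
"
```

```text
t 5.28 pos [0.4973 0.2029 0.2292] yaw 0.012 open 0.063 grip 39.3 F [-0.3  0.1 -4.2]
  shift 5 x [0.3, 0.0, 31.8]  total [1.6, 0.1, 159.2]
```

View pics/s2.png

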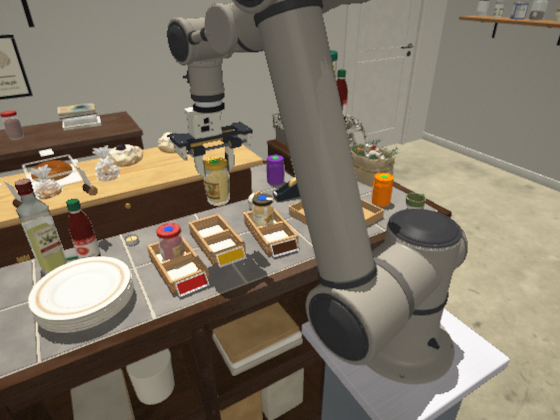

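The mustard is held upright at (217,180), above the yellow crate. Lowering it in.

Call:
step_arm(
  commands=[
    {"translation": [1, 0, 30], "roll": 0},
    {"translation": [0, 0, 30], "roll": 0},
    {"translation": [0, 0, 30], "roll": 0},
    {"translation": [0, 0, 30], "roll": 0},
    {"translation": [0, 0, 20], "roll": 0},
    {"translation": [0, 0, 14], "roll": 0},
    {"translation": [0, 0, 5], "roll": 0},
    {"translation": [0, 0, 0], "roll": 0},
    {"translation": [0, 0, 0], "roll": 0},
  ],
)

```text
time: 6.13
tool_pos: [0.4995, 0.2015, 0.0713]
tool_rot: [-3.142, -0.001, 0.008]
contact_force: [0.6, 0.2, -3.4]
opening: 0.0634
grip_force: 39.6
```

```bash
python3 -c "
from h import *
plan((.4989,.2028,.069,.01))
"
```

```text
t 6.13 pos [0.4995 0.2015 0.0713] yaw 0.008 open 0.0634 grip 39.6 F [ 0.6  0.2 -3.4]
  shift 1 x [-0.6, -1.3, 2.3]  total [-0.6, -1.3, 2.3]
```

Call:
step_arm(
  commands=[
    {"translation": [0, 0, 1.5], "roll": 0},
    {"translation": [0, 0, 0.5], "roll": 0},
    {"translation": [0, 0, 0], "roll": 0},
  ],
)

```text
time: 6.38
tool_pos: [0.4993, 0.202, 0.0693]
tool_rot: [3.142, -0.001, 0.01]
contact_force: [0.8, -1.1, -1.5]
opening: 0.063
grip_force: 39.7
```

Call:
step_arm(
  commands=[
    {"translation": [0, 0, 0], "roll": 0},
    {"translation": [0, 0, 0], "roll": 0},
    {"translation": [0, 0, 0], "roll": 0},
    {"translation": [0, 0, 0], "roll": 0},
    {"translation": [0, 0, 0], "roll": 0},
    {"translation": [0, 0, -10], "roll": 0},
    {"translation": [0, 0, -30], "roll": 0},
    {"translation": [0, 0, -30], "roll": 0},
    {"translation": [0, 0, -35], "roll": 0},
    {"translation": [0, 0, -25], "roll": 0},
    {"translation": [0, 0, 0], "roll": 0},
  ],
  fingers=1,
)

```text
time: 7.3
tool_pos: [0.5017, 0.2031, 0.2054]
tool_rot: [-3.139, -0.011, 0.01]
contact_force: [1.4, 0.4, -0.6]
opening: 0.0915
grip_force: 0.0
```

```bash
python3 -c "
from h import *
plan((.5305,.3392,.2,.051),(.5305,.3392,.06,.051))
"
```

```text
t 7.3 pos [0.5017 0.2031 0.2054] yaw 0.01 open 0.0915 grip 0.0 F [ 1.4  0.4 -0.6]
  turn 1 x -0.0410
  shift 4 x [8.9, -33.6, 1.3]  total [35.7, -134.5, 5.4]
  shift 4 x [0.0, 0.0, 35.0]  total [0.0, 0.0, 140.0]
```

Call:
step_arm(
  commands=[
    {"translation": [0, 0, 0], "roll": -0.041},
    {"translation": [9, -34, 0], "roll": 0},
    {"translation": [9, -34, 0], "roll": 0},
    {"translation": [9, -34, 0], "roll": 0},
    {"translation": [9.5, -32.5, 0], "roll": 0},
    {"translation": [0, 0, 20], "roll": 0},
    {"translation": [0, 0, 0], "roll": 0},
    {"translation": [0, 0, 0], "roll": 0},
  ],
)

```text
time: 7.97
tool_pos: [0.5273, 0.3379, 0.1774]
tool_rot: [3.14, 0.004, 0.051]
contact_force: [-0.7, -0.4, -0.2]
opening: 0.092
grip_force: 0.0
```

```bash
python3 -c "
from h import *
plan((.5305,.3392,.06,.051))
im=read_camera('top')[:,:,::-1];sc=read_camera('scene')[:,:,::-1]
cv2.imwrite('pics/s3.png',cv2.resize(sc[130:310,120:340],None,fx=3.3,fy=3.3,interpolation=2))
"
```

```text
t 7.97 pos [0.5273 0.3379 0.1774] yaw 0.051 open 0.092 grip 0.0 F [-0.7 -0.4 -0.2]
  shift 4 x [0.8, -0.3, 29.3]  total [3.2, -1.2, 117.4]
```

View pics/s3.png

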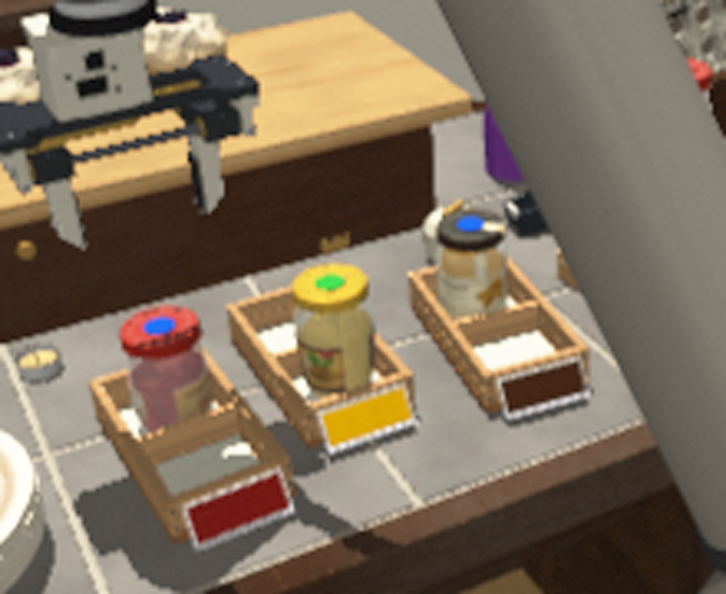

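Mustard stands upright in the yellow front cell (crop 335,330). The gripper is above the old strawberry jar.

Call:
step_arm(
  commands=[
    {"translation": [2, -0.5, 30], "roll": 0},
    {"translation": [0.5, 0, 30], "roll": 0},
    {"translation": [0, 0, 30], "roll": 0},
    {"translation": [0, 0, 18], "roll": 0},
    {"translation": [0, 0, 9], "roll": 0},
    {"translation": [0, 0, 0], "roll": 0},
    {"translation": [0, 0, 0], "roll": 0},
  ],
)

```text
time: 8.65
tool_pos: [0.5318, 0.3388, 0.063]
tool_rot: [-3.141, -0.002, 0.05]
contact_force: [0.4, 1.2, 0.7]
opening: 0.0916
grip_force: 0.0
```

Call:
step_arm(
  commands=[
    {"translation": [0, 0, 0], "roll": 0},
    {"translation": [0, 0, 0], "roll": 0},
    {"translation": [0, 0, 0], "roll": 0},
    {"translation": [0, 0, 0], "roll": 0},
    {"translation": [0, 0, 0], "roll": 0},
    {"translation": [0, 0, 0], "roll": 0},
    {"translation": [0, 0, 0], "roll": 0},
  ],
  fingers=0,
)

```text
time: 9.23
tool_pos: [0.5312, 0.3391, 0.0622]
tool_rot: [-3.141, -0.001, 0.051]
contact_force: [-0.1, -0.6, 3.1]
opening: 0.0626
grip_force: 40.0
```

```bash
python3 -c "
from h import *
plan((.4453,.3352,.062,.051))
"
```

```text
t 9.23 pos [0.5312 0.3391 0.0622] yaw 0.051 open 0.0626 grip 40.0 F [-0.1 -0.6  3.1]
  shift 3 x [-28.7, -0.2, 0.1]  total [-86.0, -0.5, 0.2]
```

Call:
step_arm(
  commands=[
    {"translation": [0, 0, -10], "roll": 0},
    {"translation": [0, 0, -25], "roll": 0},
    {"translation": [0, 0, -25], "roll": 0},
    {"translation": [0, 0, 0], "roll": 0},
    {"translation": [-16, 0, 0], "roll": 0},
    {"translation": [-30, 0, 0], "roll": 0},
    {"translation": [-25, -0.5, 0], "roll": 0},
    {"translation": [-15, 0, 0], "roll": 0},
    {"translation": [0, 0, 0], "roll": 0},
    {"translation": [0, 0, 20], "roll": 0},
    {"translation": [0, 0, 20], "roll": 0},
    {"translation": [0, 0, 12], "roll": 0},
    {"translation": [0, 0, 4], "roll": 0},
    {"translation": [0, 0, 2], "roll": 0},
    {"translation": [0, 0, 0], "roll": 0},
    {"translation": [0, 0, 0], "roll": 0},
  ],
)

```text
time: 10.57
tool_pos: [0.4457, 0.3355, 0.0642]
tool_rot: [-3.141, -0.001, 0.051]
contact_force: [0.1, 0.1, -2.9]
opening: 0.0628
grip_force: 40.0
```

```bash
python3 -c "
from h import *
plan((.4453,.3352,.0622,.051))
"
```

```text
t 10.57 pos [0.4457 0.3355 0.0642] yaw 0.051 open 0.0628 grip 40.0 F [ 0.1  0.1 -2.9]
  shift 1 x [-0.4, 0.2, 2.0]  total [-0.4, 0.2, 2.0]
```

Call:
step_arm(
  commands=[
    {"translation": [0, 0, 1.3], "roll": 0},
    {"translation": [0, 0, 0.5], "roll": 0},
    {"translation": [0, 0, 0], "roll": 0},
  ],
)

```text
time: 10.82
tool_pos: [0.4453, 0.3353, 0.0623]
tool_rot: [-3.141, -0.001, 0.051]
contact_force: [-1.0, 0.3, -2.0]
opening: 0.0623
grip_force: 40.0
```

Call:
step_arm(
  commands=[
    {"translation": [0, 0, 0], "roll": 0},
    {"translation": [0, 0, 0], "roll": 0},
    {"translation": [0, 0, 0], "roll": 0},
    {"translation": [0, 0, 0], "roll": 0},
    {"translation": [0, 0, 0], "roll": 0},
    {"translation": [0, 0, -10], "roll": 0},
    {"translation": [0, 0, -30], "roll": 0},
    {"translation": [0, 0, -35], "roll": 0},
    {"translation": [0, 0, -35], "roll": 0},
    {"translation": [0, 0, -28], "roll": 0},
    {"translation": [0, 0, 0], "roll": 0},
    {"translation": [0, 0, 0], "roll": 0},
  ],
  fingers=1,
)

```text
time: 11.82
tool_pos: [0.4459, 0.3357, 0.2024]
tool_rot: [-3.14, -0.004, 0.051]
contact_force: [0.5, -0.4, -0.8]
opening: 0.0919
grip_force: 0.0
```

```bash
python3 -c "
from h import *
plan((.5405,-.1718,.2,.051),(.5405,-.1718,.058,.051))
"
```

```text
t 11.82 pos [0.4459 0.3357 0.2024] yaw 0.051 open 0.0919 grip 0.0 F [ 0.5 -0.4 -0.8]
  shift 14 x [4.9, 36.5, 0.2]  total [68.6, 511.6, 2.4]
  shift 4 x [0.0, 0.0, 35.5]  total [0.0, 0.0, 142.0]
```

Call:
step_arm(
  commands=[
    {"translation": [5, 36.5, 0], "roll": 0},
    {"translation": [5, 36.5, 0], "roll": 0},
    {"translation": [5, 36.5, 0], "roll": 0},
    {"translation": [5, 36.5, 0], "roll": 0},
    {"translation": [5, 36.5, 0], "roll": 0},
    {"translation": [5, 36.5, 0], "roll": 0},
    {"translation": [5, 36.5, 0], "roll": 0},
    {"translation": [5, 36.5, 0], "roll": 0},
    {"translation": [5, 36.5, 0], "roll": 0},
    {"translation": [5, 36.5, 0], "roll": 0},
    {"translation": [5, 36.5, 0], "roll": 0},
    {"translation": [5, 36.5, 0], "roll": 0},
    {"translation": [5, 36.5, 0], "roll": 0},
    {"translation": [4, 37, 0], "roll": 0},
    {"translation": [0, 0, 10], "roll": 0},
    {"translation": [0, 0, 10], "roll": 0},
    {"translation": [0, 0, 0], "roll": 0},
    {"translation": [0, 0, 0], "roll": 0},
  ],
)

```text
time: 13.32
tool_pos: [0.5389, -0.1705, 0.1785]
tool_rot: [-3.14, 0.003, 0.052]
contact_force: [0.2, 0.6, -0.1]
opening: 0.0921
grip_force: 0.0
```

```bash
python3 -c "
from h import *
plan((.5405,-.1718,.058,.051))
im=read_camera('top')[:,:,::-1]
cv2.imwrite('pics/t4.png',cv2.resize(im[170:290,120:380],None,fx=3,fy=3,interpolation=2))
"
```

```text
t 13.32 pos [ 0.5389 -0.1705  0.1785] yaw 0.052 open 0.0921 grip 0.0 F [ 0.2  0.6 -0.1]
  shift 4 x [0.4, 0.3, 30.1]  total [1.5, 1.4, 120.5]
```

View pics/t4.png

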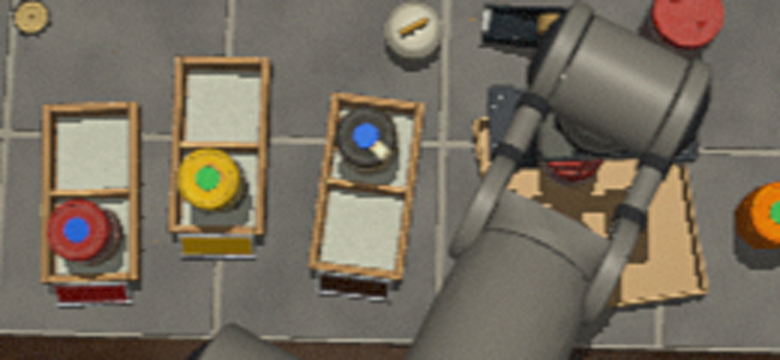

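Old strawberry (77,230) and mustard (208,178) sit in their front cells; the gripper is over the new strawberry with room before the tall jar. Descending.

Call:
step_arm(
  commands=[
    {"translation": [0.8, 0.8, 30], "roll": 0},
    {"translation": [0, 0, 30], "roll": 0},
    {"translation": [0, 0, 30], "roll": 0},
    {"translation": [0, 0, 20], "roll": 0},
    {"translation": [0, 0, 11], "roll": 0},
    {"translation": [0, 0, 0], "roll": 0},
    {"translation": [0, 0, 0], "roll": 0},
  ],
)

```text
time: 13.95
tool_pos: [0.5413, -0.1724, 0.0597]
tool_rot: [3.141, -0.001, 0.052]
contact_force: [0.2, -0.0, -0.2]
opening: 0.0919
grip_force: 0.0
```

Call:
step_arm(
  commands=[
    {"translation": [0, 0, 0], "roll": 0},
    {"translation": [0, 0, 0], "roll": 0},
    {"translation": [0, 0, 0], "roll": 0},
    {"translation": [0, 0, 0], "roll": 0},
    {"translation": [0, 0, 0], "roll": 0},
    {"translation": [0, 0, 0], "roll": 0},
    {"translation": [0, 0, 0], "roll": 0},
  ],
  fingers=0,
)

```text
time: 14.53
tool_pos: [0.5411, -0.173, 0.0595]
tool_rot: [3.141, -0.001, 0.051]
contact_force: [0.1, 1.5, 3.0]
opening: 0.063
grip_force: 40.0
```

```bash
python3 -c "
from h import *
plan((.5405,-.1718,.23,.051),(.5351,.3398,.23,.051))
"
```

```text
t 14.53 pos [ 0.5411 -0.173   0.0595] yaw 0.051 open 0.063 grip 40.0 F [0.1 1.5 3. ]
  shift 5 x [-0.1, -0.2, -34.1]  total [-0.5, -1.2, -170.5]
  shift 14 x [1.5, -36.5, -0.0]  total [20.7, -511.2, -0.0]
```

Call:
step_arm(
  commands=[
    {"translation": [0, 0, -10], "roll": 0},
    {"translation": [0, 0, -25], "roll": 0},
    {"translation": [0, 0, -35], "roll": 0},
    {"translation": [0, 0, -35], "roll": 0},
    {"translation": [0, 0, -35], "roll": 0},
    {"translation": [0, 0, -30], "roll": 0},
    {"translation": [1, -20, 0], "roll": 0},
    {"translation": [1.5, -36, 0], "roll": 0},
    {"translation": [1.5, -38, 0], "roll": 0},
    {"translation": [1.5, -38, 0], "roll": 0},
    {"translation": [1.5, -38, 0], "roll": 0},
    {"translation": [1.5, -38, 0], "roll": 0},
    {"translation": [1.5, -38, 0], "roll": 0},
    {"translation": [1.5, -38, 0], "roll": 0},
    {"translation": [1.5, -38, 0], "roll": 0},
    {"translation": [1.5, -38, 0], "roll": 0},
    {"translation": [1.5, -38, 0], "roll": 0},
    {"translation": [1.5, -38, 0], "roll": 0},
    {"translation": [1.5, -38, 0], "roll": 0},
    {"translation": [1, -24, 0], "roll": 0},
  ],
)

```text
time: 16.2
tool_pos: [0.5341, 0.3289, 0.2283]
tool_rot: [-3.141, 0.002, 0.053]
contact_force: [0.6, -1.0, -4.2]
opening: 0.0623
grip_force: 40.0
```

Call:
step_arm(
  commands=[
    {"translation": [0.5, -14, 0], "roll": 0},
    {"translation": [0, 0, 0], "roll": 0},
    {"translation": [0, 0, 0], "roll": 0},
  ],
)

```text
time: 16.45
tool_pos: [0.5349, 0.3391, 0.2282]
tool_rot: [3.14, 0.001, 0.052]
contact_force: [-0.4, -0.5, -3.6]
opening: 0.0625
grip_force: 40.0
```

```bash
python3 -c "
from h import *
plan((.5351,.3398,.0655,.051))
"
```

```text
t 16.45 pos [0.5349 0.3391 0.2282] yaw 0.052 open 0.0625 grip 40.0 F [-0.4 -0.5 -3.6]
  shift 5 x [0.1, -0.1, 32.5]  total [0.3, -0.7, 162.7]
```

Call:
step_arm(
  commands=[
    {"translation": [0, 0, 30], "roll": 0},
    {"translation": [0, 0, 30], "roll": 0},
    {"translation": [0, 0, 30], "roll": 0},
    {"translation": [0, 0, 30], "roll": 0},
    {"translation": [0, 0, 22], "roll": 0},
    {"translation": [0, 0, 15], "roll": 0},
    {"translation": [0, 0, 5], "roll": 0},
    {"translation": [0, 0, 0], "roll": 0},
    {"translation": [0, 0, 0], "roll": 0},
  ],
)

```text
time: 17.2
tool_pos: [0.5361, 0.3386, 0.0679]
tool_rot: [-3.142, -0.001, 0.05]
contact_force: [0.5, 0.0, -4.0]
opening: 0.0625
grip_force: 40.0
```

```bash
python3 -c "
from h import *
plan((.5351,.3398,.0635,.051))
"
```

```text
t 17.2 pos [0.5361 0.3386 0.0679] yaw 0.05 open 0.0625 grip 40.0 F [ 0.5  0.  -4. ]
  shift 1 x [-0.9, -1.2, 4.4]  total [-0.9, -1.2, 4.4]
```

Call:
step_arm(
  commands=[
    {"translation": [0, 0, 2.5], "roll": 0},
    {"translation": [0, 0, 1], "roll": 0},
    {"translation": [0, 0, 0], "roll": 0},
    {"translation": [0, 0, 0], "roll": 0},
  ],
)

```text
time: 17.53
tool_pos: [0.5354, 0.3396, 0.064]
tool_rot: [-3.141, -0.001, 0.051]
contact_force: [0.4, -0.1, -3.4]
opening: 0.0625
grip_force: 40.0
```

Call:
step_arm(
  commands=[
    {"translation": [0, 0, 0], "roll": 0},
    {"translation": [0, 0, 0], "roll": 0},
    {"translation": [0, 0, 0], "roll": 0},
    {"translation": [0, 0, 0], "roll": 0},
    {"translation": [0, 0, 0], "roll": 0},
    {"translation": [0, 0, -10], "roll": 0},
    {"translation": [0, 0, -30], "roll": 0},
    {"translation": [0, 0, -35], "roll": 0},
    {"translation": [0, 0, -35], "roll": 0},
    {"translation": [0, 0, -28], "roll": 0.073},
    {"translation": [0, 0, 0], "roll": 0.073},
    {"translation": [0, 0, 0], "roll": 0},
  ],
  fingers=1,
)

```text
time: 18.53
tool_pos: [0.5362, 0.34, 0.2047]
tool_rot: [-3.139, -0.005, -0.098]
contact_force: [-1.0, -0.1, -0.4]
opening: 0.092
grip_force: 0.0
```

```bash
python3 -c "
from h import *
plan((.5492,.0448,.2,-.095),(.5492,.0448,.062,-.095))
"
```

```text
t 18.53 pos [0.5362 0.34   0.2047] yaw -0.098 open 0.092 grip 0.0 F [-1.  -0.1 -0.4]
  shift 8 x [5.1, 36.6, 0.6]  total [40.9, 292.6, 4.7]
  shift 4 x [0.0, -0.0, 34.5]  total [0.0, -0.0, 138.0]
```

Call:
step_arm(
  commands=[
    {"translation": [5.2, 36.6, 0], "roll": 0},
    {"translation": [5.2, 36.6, 0], "roll": 0},
    {"translation": [5.2, 36.6, 0], "roll": 0},
    {"translation": [5.2, 36.6, 0], "roll": 0},
    {"translation": [5.2, 36.6, 0], "roll": 0},
    {"translation": [5.2, 36.6, 0], "roll": 0},
    {"translation": [5.2, 36.6, 0], "roll": 0},
    {"translation": [5.2, 36.6, 0], "roll": 0},
    {"translation": [0, 0, 10], "roll": 0},
    {"translation": [0, 0, 15], "roll": 0},
    {"translation": [0, 0, 0], "roll": 0},
    {"translation": [0, 0, 0], "roll": 0},
  ],
)

```text
time: 19.53
tool_pos: [0.5478, 0.0443, 0.1753]
tool_rot: [3.142, 0.003, -0.094]
contact_force: [-0.1, -0.1, 0.2]
opening: 0.0918
grip_force: 0.0
```

```bash
python3 -c "
from h import *
plan((.5492,.0448,.062,-.095))
sc=read_camera('scene')[:,:,::-1]
cv2.imwrite('pics/s5.png',cv2.resize(sc[130:310,120:340],None,fx=3.3,fy=3.3,interpolation=2))
"
```

```text
t 19.53 pos [0.5478 0.0443 0.1753] yaw -0.094 open 0.0918 grip 0.0 F [-0.1 -0.1  0.2]
  shift 3 x [0.4, -0.2, 37.8]  total [1.3, -0.6, 113.3]
```

View pics/s5.png

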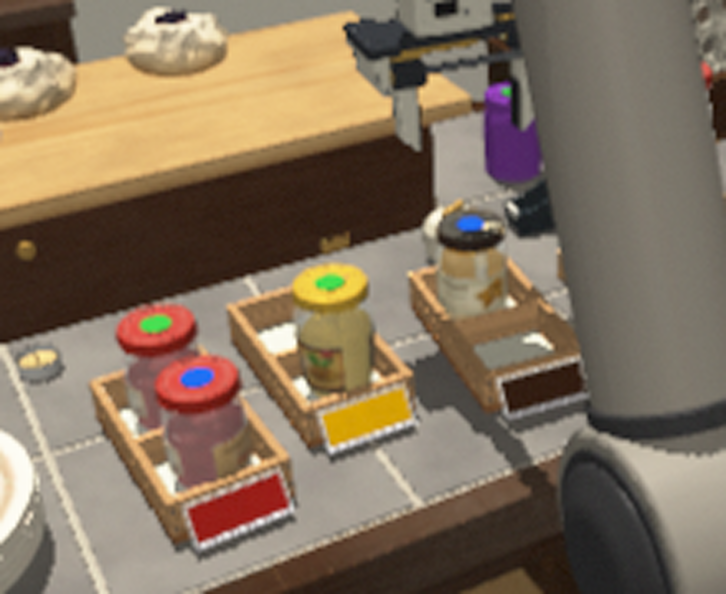

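The red crate is complete (old at 197,415, new behind at 155,360). Next is the old nut jar.

Call:
step_arm(
  commands=[
    {"translation": [0.5, 0, 30], "roll": 0},
    {"translation": [0, 0, 30], "roll": 0},
    {"translation": [0, 0, 27], "roll": 0},
    {"translation": [0, 0, 18], "roll": 0},
    {"translation": [0, 0, 9], "roll": 0},
    {"translation": [0, 0, 0], "roll": 0},
    {"translation": [0, 0, 0], "roll": 0},
  ],
)

```text
time: 20.17
tool_pos: [0.5499, 0.0444, 0.0632]
tool_rot: [3.142, -0.001, -0.094]
contact_force: [-0.6, -0.2, -0.6]
opening: 0.0918
grip_force: 0.0
```

Call:
step_arm(
  commands=[
    {"translation": [0, 0, 0], "roll": 0},
    {"translation": [0, 0, 0], "roll": 0},
    {"translation": [0, 0, 0], "roll": 0},
    {"translation": [0, 0, 0], "roll": 0},
    {"translation": [0, 0, 0], "roll": 0},
    {"translation": [0, 0, 0], "roll": 0},
    {"translation": [0, 0, 0], "roll": 0},
  ],
  fingers=0,
)

```text
time: 20.75
tool_pos: [0.5496, 0.044, 0.0629]
tool_rot: [-3.142, -0.001, -0.095]
contact_force: [-1.4, 1.2, 5.2]
opening: 0.0636
grip_force: 39.7
```

```bash
python3 -c "
from h import *
plan((.4592,.0486,.062,-.095))
"
```

```text
t 20.75 pos [0.5496 0.044  0.0629] yaw -0.095 open 0.0636 grip 39.7 F [-1.4  1.2  5.2]
  shift 3 x [-30.2, 1.3, 0.3]  total [-90.5, 4.0, 0.9]
```

Call:
step_arm(
  commands=[
    {"translation": [0, 0, -10], "roll": 0},
    {"translation": [0, 0, -25], "roll": 0},
    {"translation": [0, 0, -25], "roll": 0},
    {"translation": [0, 0, 0], "roll": 0},
    {"translation": [-16, 1, 0], "roll": 0},
    {"translation": [-30, 1, 0], "roll": 0},
    {"translation": [-28, 1, 0], "roll": 0},
    {"translation": [-16, 1, 0], "roll": 0},
    {"translation": [0, 0, 0], "roll": 0},
    {"translation": [0, 0, 20], "roll": 0},
    {"translation": [0, 0, 20], "roll": 0},
    {"translation": [0, 0, 12], "roll": 0},
    {"translation": [0, 0, 4], "roll": 0},
    {"translation": [0, 0, 2], "roll": 0},
    {"translation": [0, 0, 0], "roll": 0},
    {"translation": [0, 0, 0], "roll": 0},
  ],
)

```text
time: 22.08
tool_pos: [0.4599, 0.0485, 0.0648]
tool_rot: [3.142, -0.001, -0.095]
contact_force: [-0.2, -1.4, -5.9]
opening: 0.0632
grip_force: 39.6
```

Call:
step_arm(
  commands=[
    {"translation": [0, 0, 1.3], "roll": 0},
    {"translation": [0, 0, 0.5], "roll": 0},
    {"translation": [0, 0, 0], "roll": 0},
  ],
)

```text
time: 22.33
tool_pos: [0.4598, 0.0486, 0.063]
tool_rot: [3.142, -0.001, -0.095]
contact_force: [0.8, 0.1, -3.9]
opening: 0.0633
grip_force: 39.6
```

```bash
python3 -c "
from h import *
plan((.4592,.0486,.0629,-.095))
"
```

```text
t 22.33 pos [0.4598 0.0486 0.063 ] yaw -0.095 open 0.0633 grip 39.6 F [ 0.8  0.1 -3.9]
  shift 1 x [-0.6, 0.0, 0.1]  total [-0.6, 0.0, 0.1]
```

Call:
step_arm(
  commands=[
    {"translation": [0, 0, 0], "roll": 0},
    {"translation": [0, 0, 0], "roll": 0},
    {"translation": [0, 0, 0], "roll": 0},
    {"translation": [0, 0, 0], "roll": 0},
    {"translation": [0, 0, 0], "roll": 0},
    {"translation": [0, 0, -10], "roll": 0},
    {"translation": [0, 0, -30], "roll": 0},
    {"translation": [0, 0, -35], "roll": 0},
    {"translation": [0, 0, -35], "roll": 0},
    {"translation": [0, 0, -28], "roll": 0},
    {"translation": [0, 0, 0], "roll": 0},
    {"translation": [0, 0, 0], "roll": 0},
  ],
  fingers=1,
)

```text
time: 23.33
tool_pos: [0.4602, 0.0486, 0.202]
tool_rot: [-3.142, -0.004, -0.095]
contact_force: [0.0, 0.0, -0.4]
opening: 0.0917
grip_force: 0.0
```

```bash
python3 -c "
from h import *
plan((.4337,-.1493,.2,-.095),(.4337,-.1493,.058,-.095))
"
```

```text
t 23.33 pos [0.4602 0.0486 0.202 ] yaw -0.095 open 0.0917 grip 0.0 F [ 0.   0.  -0.4]
  shift 6 x [-1.3, 33.2, 0.3]  total [-7.6, 199.5, 2.0]
  shift 4 x [0.0, -0.0, 35.5]  total [0.0, -0.0, 142.0]
```

Call:
step_arm(
  commands=[
    {"translation": [-1.2, 33.2, 0], "roll": 0},
    {"translation": [-1.2, 33.2, 0], "roll": 0},
    {"translation": [-1.2, 33.2, 0], "roll": 0},
    {"translation": [-1.2, 33.2, 0], "roll": 0},
    {"translation": [-1.2, 33.2, 0], "roll": 0},
    {"translation": [-1.2, 33.2, 0], "roll": 0},
    {"translation": [0, 0, 20], "roll": 0},
    {"translation": [0, 0, 0], "roll": 0},
    {"translation": [0, 0, 0], "roll": 0},
  ],
)

```text
time: 24.08
tool_pos: [0.4318, -0.1483, 0.1788]
tool_rot: [-3.139, 0.005, -0.096]
contact_force: [-0.1, -1.1, 0.2]
opening: 0.0921
grip_force: 0.0
```

```bash
python3 -c "
from h import *
plan((.4337,-.1493,.058,-.095))
"
```

```text
t 24.08 pos [ 0.4318 -0.1483  0.1788] yaw -0.096 open 0.0921 grip 0.0 F [-0.1 -1.1  0.2]
  shift 4 x [0.5, 0.2, 30.2]  total [2.0, 0.8, 120.8]
```

Call:
step_arm(
  commands=[
    {"translation": [1, 0.5, 30], "roll": 0},
    {"translation": [0, 0, 30], "roll": 0},
    {"translation": [0, 0, 30], "roll": 0},
    {"translation": [0, 0, 20], "roll": 0},
    {"translation": [0, 0, 11], "roll": 0},
    {"translation": [0, 0, 0], "roll": 0},
    {"translation": [0, 0, 0], "roll": 0},
  ],
)

```text
time: 24.67
tool_pos: [0.4343, -0.1487, 0.0597]
tool_rot: [-3.141, 0.001, -0.094]
contact_force: [0.4, -1.0, 0.0]
opening: 0.0922
grip_force: 0.0
```

Call:
step_arm(
  commands=[
    {"translation": [0, 0, 0], "roll": 0},
    {"translation": [0, 0, 0], "roll": 0},
    {"translation": [0, 0, 0], "roll": 0},
    {"translation": [0, 0, 0], "roll": 0},
    {"translation": [0, 0, 0], "roll": 0},
    {"translation": [0, 0, 0], "roll": 0},
    {"translation": [0, 0, 0], "roll": 0},
  ],
  fingers=0,
)

```text
time: 25.25
tool_pos: [0.4344, -0.1499, 0.0601]
tool_rot: [3.141, -0.001, -0.095]
contact_force: [-0.4, -0.8, 6.2]
opening: 0.063
grip_force: 39.9
```

```bash
python3 -c "
from h import *
plan((.4337,-.1493,.23,-.095),(.5488,.040,.23,-.095))
"
```

```text
t 25.25 pos [ 0.4344 -0.1499  0.0601] yaw -0.095 open 0.063 grip 39.9 F [-0.4 -0.8  6.2]
  shift 5 x [-0.2, -0.1, -34.0]  total [-0.8, -0.5, -169.9]
  shift 6 x [16.1, -33.2, -0.0]  total [96.6, -199.4, -0.0]
```

Call:
step_arm(
  commands=[
    {"translation": [0, 0, -10], "roll": 0},
    {"translation": [0, 0, -25], "roll": 0},
    {"translation": [0, 0, -35], "roll": 0},
    {"translation": [0, 0, -35], "roll": 0},
    {"translation": [0, 0, -35], "roll": 0},
    {"translation": [0, 0, -30], "roll": 0},
    {"translation": [8, -17, 0], "roll": 0},
    {"translation": [16, -34, 0], "roll": 0},
    {"translation": [16, -34, 0], "roll": 0},
    {"translation": [16, -34, 0], "roll": 0},
    {"translation": [16, -34, 0], "roll": 0},
    {"translation": [16, -31, 0], "roll": 0},
    {"translation": [8, -16, 0], "roll": 0},
    {"translation": [0, 0, 0], "roll": 0},
    {"translation": [0, 0, 0], "roll": 0},
  ],
)

```text
time: 26.5
tool_pos: [0.5481, 0.0412, 0.228]
tool_rot: [3.141, 0.003, -0.093]
contact_force: [-0.4, -0.4, -5.0]
opening: 0.0634
grip_force: 40.0
```

```bash
python3 -c "
from h import *
plan((.5488,.040,.066,-.095))
sc=read_camera('scene')[:,:,::-1]
cv2.imwrite('pics/s6.png',cv2.resize(sc[130:310,120:340],None,fx=3.3,fy=3.3,interpolation=2))
"
```

```text
t 26.5 pos [0.5481 0.0412 0.228 ] yaw -0.093 open 0.0634 grip 40.0 F [-0.4 -0.4 -5. ]
  shift 5 x [0.2, 0.2, 32.4]  total [0.8, 1.1, 162.0]
```

View pics/s6.png

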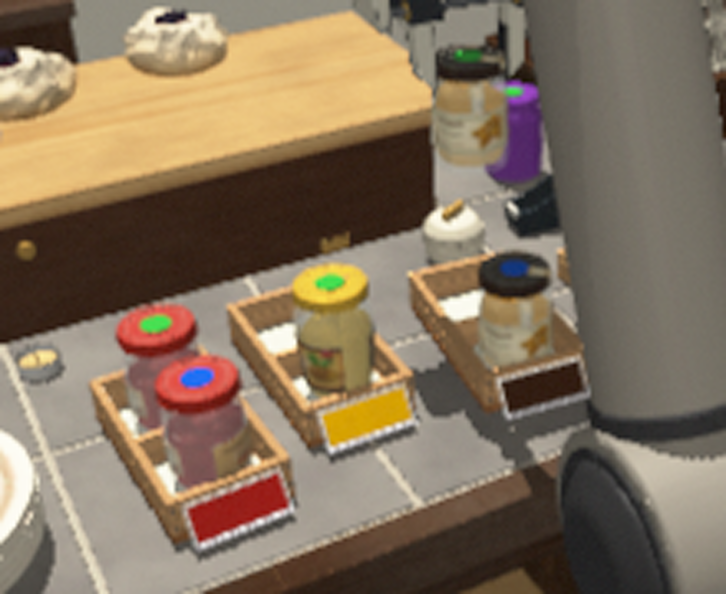

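The old nut jar is in the front cell (515,310) and the new one (470,105) is held upright above the rear cell. Lowering it.

Call:
step_arm(
  commands=[
    {"translation": [0, 0.5, 30], "roll": 0},
    {"translation": [0, 0, 30], "roll": 0},
    {"translation": [0, 0, 30], "roll": 0},
    {"translation": [0, 0, 30], "roll": 0},
    {"translation": [0, 0, 22], "roll": 0},
    {"translation": [0, 0, 15], "roll": 0},
    {"translation": [0, 0, 5], "roll": 0},
    {"translation": [0, 0, 0], "roll": 0},
    {"translation": [0, 0, 0], "roll": 0},
  ],
)

```text
time: 27.3
tool_pos: [0.549, 0.0391, 0.0683]
tool_rot: [3.141, -0.001, -0.096]
contact_force: [1.2, 0.0, -4.9]
opening: 0.0635
grip_force: 40.0
```

Call:
step_arm(
  commands=[
    {"translation": [0, 0, 2], "roll": 0},
    {"translation": [0, 0, 1], "roll": 0},
    {"translation": [0, 0, 0], "roll": 0},
    {"translation": [0, 0, 0], "roll": 0},
  ],
)

```text
time: 27.63
tool_pos: [0.5489, 0.0398, 0.0651]
tool_rot: [3.141, -0.001, -0.095]
contact_force: [-0.3, -0.8, -4.9]
opening: 0.0637
grip_force: 40.0
```

```bash
python3 -c "
from h import *
plan((.5488,.040,.0641,-.095))
"
```

```text
t 27.63 pos [0.5489 0.0398 0.0651] yaw -0.095 open 0.0637 grip 40.0 F [-0.3 -0.8 -4.9]
  shift 1 x [-0.1, -0.2, 1.0]  total [-0.1, -0.2, 1.0]
```

Lower 0.8 mm, release, rise, and back off to the right out of the camera's way.

Call:
step_arm(
  commands=[
    {"translation": [0, 0, 0.8], "roll": 0},
    {"translation": [0, 0, 0], "roll": 0},
  ],
)

```text
time: 27.8
tool_pos: [0.549, 0.0399, 0.0642]
tool_rot: [3.142, -0.001, -0.095]
contact_force: [-0.7, 0.2, -2.1]
opening: 0.0631
grip_force: 40.0
```

Call:
step_arm(
  commands=[
    {"translation": [0, 0, 0], "roll": 0},
    {"translation": [0, 0, 0], "roll": 0},
    {"translation": [0, 0, 0], "roll": 0},
    {"translation": [0, 0, 0], "roll": 0},
    {"translation": [0, 0, 0], "roll": 0},
    {"translation": [0, 0, -10], "roll": 0},
    {"translation": [0, 0, -30], "roll": 0},
    {"translation": [0, 0, -35], "roll": 0},
    {"translation": [0, 0, -35], "roll": 0},
    {"translation": [0, 0, -35], "roll": 0},
    {"translation": [-5, 35, 0], "roll": 0},
    {"translation": [-5, 35, 0], "roll": 0},
    {"translation": [-5, 35, 0], "roll": 0},
    {"translation": [-5, 35, 0], "roll": 0},
    {"translation": [-5, 35, 0], "roll": 0},
    {"translation": [-5, 35, 0], "roll": 0},
    {"translation": [0, 0, 0], "roll": 0},
    {"translation": [0, 0, 0], "roll": 0},
    {"translation": [0, 0, 0], "roll": 0},
  ],
  fingers=1,
)

```text
time: 29.38
tool_pos: [0.4989, -0.1661, 0.2093]
tool_rot: [-3.141, -0.001, -0.096]
contact_force: [-0.2, 0.6, -0.3]
opening: 0.0921
grip_force: 0.0
```

```bash
python3 - <<'E'
from h import *
im=read_camera('top')[:,:,::-1].copy()
cv2.imwrite('pics/t7.png',cv2.resize(im[170:290,120:380],None,fx=3,fy=3,interpolation=2))
hsv=cv2.cvtColor(im,cv2.COLOR_BGR2HSV)
cr={"red":(.4902,.3375,.051),"yel":(.5439,.2032,.01),"bro":(.504,.0443,-.095)}
for nm,lo,hi in(("blue",(100,120,80),(130,255,255)),("green",(45,120,80),(80,255,255))):
    n,l,st,ce=cv2.connectedComponentsWithStats(cv2.inRange(hsv,lo,hi))
    for i in range(1,n):
        u,v=ce[i]
        if st[i,4]>15 and 180<v<280 and u<270:
            for c,(x,y,t) in cr.items():
                p=px2w("top",u,v,.12 if c=="yel" else .106)[:2]-[x,y]
                q=np.array([[np.cos(t),np.sin(t)],[-np.sin(t),np.cos(t)]])@p*1e3
                if abs(q[1])<50: print(nm,c,q.round(1))
s=observe();print(s["time"],s["tool_pos"],s["opening"])
E
```

```text
blue bro [-44.5   0.7]
blue red [-45.4   0.3]
green red [45.6  0.5]
green bro [44.2  0.3]
green yel [-44.2  -0.7]
29.4333 [ 0.4990614  -0.16554834  0.20921688] 0.09176792884949538
```

View pics/t7.png

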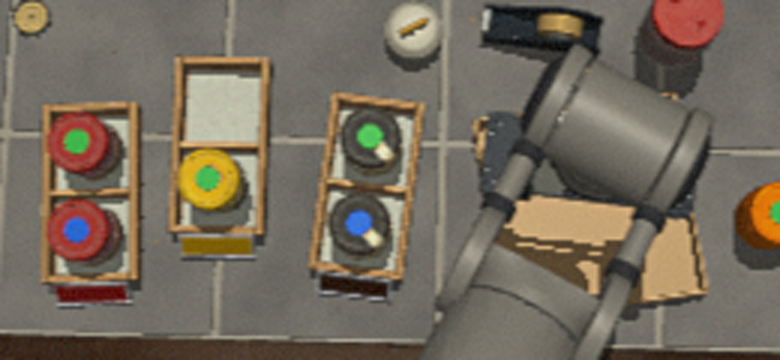

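All five jars are in place: red at (77,141) and (77,230), yellow at (208,178), brown at (370,136) and (359,223). Each dot is within 1 mm of its cell centre, and the arm is clear.

```bash
python3 -c "
from cell import *
print(hand_in())"
```

```text
the job is handed in; nothing more can be done
None
```

I handed the job in at about 29 s: all five jars are upright in their correct cells, each dot about 1 mm or less from its cell centre in the last picture; the cup and tall jar were never approached, and the hand-in returned no verdict.

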